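# Unlatch the tablet box and hold its sprung lid half open

### The arm

A 6-joint arm with a two-finger parallel gripper is mounted at the origin on the work surface. World frame = base frame: x ahead of the robot, y to its left, z up, the work surface at z = 0. Lengths are in m, angles in rad, forces in N, time in s.
With the tool pointing down it reaches from about 0.375 to 0.9 m from the base axis. Payload 3.1 kg.
Tool frame: the origin (TCP) lies between the finger pads; the fingertips stand 19 mm ahead of it and the grasp point (between the pads) is the TCP; z points along the fingers, y is the line along which they close (so a half turn about z gives the same grasp; the last joint's range is limited). The gripper opens to 85 mm and grips with 20 to 120 N. Pads are 22 mm wide; open, the fingers measure 114 mm over their backs; the gripper's body (76 mm by 85 mm) begins 54 mm behind the grasp point. The pads swing forward as they close: fully open they stand 13 mm farther back than shut.
Start: joints at [1.169, 0.527, 1.433, -0, 1.181, -0.178], TCP at [0.139, 0.609, 0.25] pointing down, gripper open.
Joint ranges: [-3.08, 3.08], [-0.75, 2.2], [0.22, 2.44], [-1.43, 4.57], [0, 2.65], [-2.85, 2.85]. Speed limits (rad/s): [2.79, 2.79, 3.14, 3.14, 3.14, 3.14].

### API

Orientations are given as a unit quaternion [x, y, z, w].
In Python, from plant import get_obs, grab_frame, bot gives the robot as it stands.
- The arm moves only by the tool move_arm, never from a script. Its argument "motion" is a list of rows, each a list of 4 numbers: the shift along the tool's x, y, z in mm, then the turn about the tool's z in degrees. A call has 1 to 5 rows; each row is the pose to reach, as a shift and turn from the pose commanded when the call began, along the tool's axes at that moment; what a row does not reach only later rows make up. A row lasts 1/12 s, in which the tool goes at most 41.7 mm and 7.16 degrees, less where a joint would pass 70% of its speed; a pose out of reach is approached as far as the arm can. A call with a gripper value outside its range is refused whole. "jaw" is the finger opening in mm, from 0 to 85.4, set as the call begins (left out, the last holds). The fingers move at their own pace and stop on an object; the grip force is fixed at half the most. Time passes only in rows, so rows that repeat a pose let the fingers close. It gives the time, the measured TCP pose, the force, the opening and the grip force at its end, in the units of the state.
- get_obs(): the state, without advancing time (a new reading comes with each control period).
- grab_frame(name): name is "scene" or "top" or "wrist"; returns a dict with "pixels" (400x640x3 uint8, red, green, blue), "fx", "fy", "cx", "cy" (pixels), "pose" (4x4, takes a point from camera to world coordinates); the wrist camera has in their place "tool_from_camera" (4x4, takes a point from camera to tool coordinates, whose origin is the TCP and whose axes are the flange's). Camera axes: x right, y up, looking along -z (the intrinsics and any distortion apply to the point x, -y, -z); pixel columns grow to the right and rows downward; lengths in m; the calibration is good to about 2 mm. A picture is of the moment at which its call begins: read the wrist's pose just before it. There is no depth.
- bot.job_done(): hands the job in; it is judged then, once.
The state is a dict: "time_s": time; "joint_pos": joint angles; "joint_velocities": joint speeds; "tau": joint torques, N m; "ee_pos": TCP position; "orientation": TCP orientation; "contact_force": force on the tool from outside, world axes, zero at the start; "wrist_torque": the same for the moment, N m; "width": finger opening in m; "grip_force": force on a finger pad.
Only numpy, scipy, OpenCV 4.12 (cv2) and the standard library are available. Lean on these libraries where they do the work, as an engineer would, in place of code of your own. Each camera call takes 0.05 s, during which the arm holds its last target. There are 200 camera calls.

### The job

Open the dishwasher-tablet box for someone who is about to refill it: slide its orange child-safety catch all the way to the open end, then raise the lid with the gripper and hold it still at 45 degrees from closed. The lid springs shut if let go, so finish while the fingers are still holding it there, and leave the other things on the worktop where they stand.

Things in the scene. Friction and masses are not known exactly. Their poses are not given: they have to be found in the camera images.
- tablet_box: white plastic box of dishwasher tablets, fixed to the worktop, 220 (x) x 240 (y) x 130 high, walls 5; origin at the centre of its underside, z up; its front (the face with the catch) looks along its -x, roughly towards the robot; the lid is hinged along its top rear (+x) edge. A grey rail on the front, 40 high and 16 deep, guides the catch.
- catch (a joint): position of the orange child-safety catch along its rail, in m: 0 locked, 0.045 at the open end; opens towards the box's +y (to the left as the robot sees it), stays where it is left, friction about 1.5 N. While locked its tongue lies over a lug (30 wide, 16 deep) on the lid's front edge, and the lid cannot be raised; the lug is clear once the catch has moved 32 mm. It starts between 0 and 0.006.
- catch_grip (a point): point in the upright orange thumb grip of the catch, at the height to grip: in box coordinates 129 mm in front of the box centre, 172 above the worktop. The grip is a block 26 (box x) x 20 (box y) x 35 high, its top 13 above this point; 21 below this point the wider tongue (30 in y) begins. Moves with the catch; axes as the box's.
- lid_swing (a joint): angle of the lid in rad: 0 closed (level), grows as the front edge rises, 0.785 is 45 degrees, stop at 1.7. Weight and a spring close it: about 0.5 N m near closed and 0.6 N m at 45 degrees about the hinge, so about 3 to 5 N at the bar.
- lid: teal lid, 220 x 240 x 8 thick, 0.26 kg, carrying a steel bar handle; origin on the hinge line, mid width, at its underside; at angle 0 its axes are the box's: the lid runs along its -x from the hinge to the front edge at x = -220, its z is the outward normal of its top. Its +y is the hinge axis: it rises by turning about +y.
- lid_bar (a point): centre of the lid's steel bar handle: a round bar of diameter 12 and length 100 along the lid's y, on two posts (diameter 10) 88 apart; 150 mm from the hinge line along the lid's -x and 48 above the lid's underside (so 40 above its top face). It moves with the lid; it can turn between the fingers when pinched across.
- lid_axis (a point): point on the lid's hinge line, mid width: in box coordinates x = +110, y = 0, z = 130.5 above the worktop; its axes move with the lid
- mug: blue mug, diameter 80, 95 high, handle at its +y; origin under its centre; stands to the left of the box; bystander
- soap_bottle: closed green bottle with a white cap, diameter 60, 190 high; origin under its centre; stands behind the box; bystander
- tin: steel tin with a red label, diameter 74, 110 high; origin under its centre; stands to the right of the box; bystander
- bowl: white bowl, diameter 140, 60 high; origin under its centre; at one side of the worktop; bystander
- jar: amber jar with a steel cap, diameter 80, 120 high; origin under its centre; at one side of the worktop; bystander
- tumbler: yellow plastic tumbler, diameter 72, 100 high; origin under its centre; at one side of the worktop; bystander

How it is judged:
On the way, in this order (a step that is already met when the one before it is completed fails the run):
1. the catch is slid to its open end while the lid is still down (value of joint catch above 0.038 m and value of joint lid_swing below 0.1 rad), for 0.2 s.
2. the fingers hold the lid at 45 degrees (value of joint lid_swing between 0.663 and 0.908 rad and contact force between the fingers and lid above 1 N and value of joint catch above 0.038 m), for 0.3 s.
At the end, for the whole second after the job is handed in: The fingers still bear on the lid (more than 1 N) and keep it still (under 0.1 rad/s) at 45 degrees, give or take 7 (0.663 to 0.908 rad); the catch is at its open end (beyond 38 of its 45 mm) (all of step 2 and velocity of joint lid_swing between -0.1 and 0.1 rad/s); the arm keeps its last pose, push and grip.
It fails at once if one of the other things is shifted by more than 30 mm or tipped over (distance of any of mug, soap_bottle, tin, bowl, jar, tumbler from where it was at the start of the episode above 0.03 m or angle between any of mug, soap_bottle, tin, bowl, jar, tumbler's own z axis and vertical above 0.4 rad).
It also fails if it takes over 50 s, if anything falls off the work surface, if the arm or the gripper's body presses on something with over 40 N, if the wrist force passes 120 N, or if a joint passes its speed limit or range.

## Working session

There is one attempt and no reset: what is moved stays moved. The work goes in short steps, Python scripts to look and compute and a tool call to move; the robot and the scene stay as the last step left them, time stands still between calls to the robot, and variables do not carry over. Pictures are saved under pics/ and viewed, at most 10 in all, crops included, and the job is handed in when it is done.

Besides the shell and the picture viewer there is one more tool, called after "Emit:" as name(argument=value, ...), one argument or row to a line, values as JSON. move_arm: Moves the arm, as the interface text tells. Its arguments: {"type":"object","properties":{"motion":{"type":"array"},"jaw":{"type":"number"}},"required":["motion"]}

```bash
mkdir -p pics; ls
cat > h.py <<'E'
import numpy as np, cv2, json
from plant import get_obs, grab_frame, bot
def snap(n,f):
    g=grab_frame(n); cv2.imwrite('pics/'+f+'.png',cv2.cvtColor(np.array(g['pixels'],dtype=np.uint8),cv2.COLOR_RGB2BGR))
    d={k:(np.array(v).tolist()) for k,v in g.items() if k!='pixels'}
    json.dump(d,open('pics/'+f+'.json','w')); return g
E
python3 - <<'E'
from h import *
print(get_obs())
for n in('scene','top'):
    g=snap(n,n); print({k:v for k,v in g.items() if k!='pixels'})
E
```

```text
pics
{'time_s': 0.0, 'joint_pos': array([ 1.16850195e+00,  5.28482087e-01,  1.43394007e+00, -3.50600602e-05,
        1.18140095e+00, -1.78479954e-01]), 'joint_velocities': array([ 1.95836927e-03, -2.67405398e-04,  1.13212713e-04, -1.27100158e-04,
        3.74206204e-05,  5.63677067e-04]), 'tau': array([-8.80335028e-04, -4.42345154e+01, -1.78026527e+01, -4.60152514e-04,
        8.35897081e-03,  5.61321187e-06]), 'ee_pos': array([0.13840953, 0.60876628, 0.24931179]), 'orientation': array([ 1.11667082e-01,  9.93745047e-01, -1.07317353e-03, -3.03782642e-04]), 'contact_force': array([-0.60791292, -0.1985739 , -1.09705771]), 'wrist_torque': array([-0.00313578, -0.00079408, -0.01531796]), 'grip_force': 0.0, 'width': 0.08559909813469929}
{'fx': 440.66180447744557, 'fy': 440.66180447744557, 'cx': 316.3766337867128, 'cy': 202.27081888588162, 'pose': array([[ 0.86242943, -0.32624801,  0.38701125,  1.24191282],
       [ 0.50617238,  0.55248434, -0.66223151, -1.06061199],
       [ 0.00223406,  0.76702235,  0.64161649,  1.1554223 ],
       [ 0.        ,  0.        ,  0.        ,  1.        ]])}
{'fx': 376.01548570681047, 'fy': 376.01548570681047, 'cx': 314.885888667983, 'cy': 199.6784153637495, 'pose': array([[-0.01942815,  0.98123219, -0.19184875,  0.35781496],
       [-0.99970284, -0.02189074, -0.01072473, -0.00390638],
       [-0.01472316,  0.19158338,  0.9813659 ,  1.36465611],
       [ 0.        ,  0.        ,  0.        ,  1.        ]])}
```

View pics/scene.png

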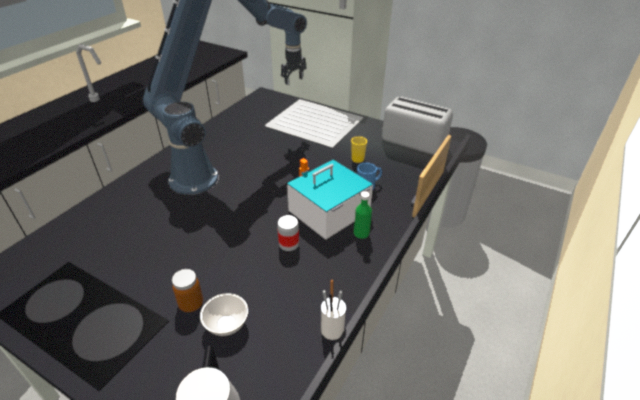

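View pics/top.png

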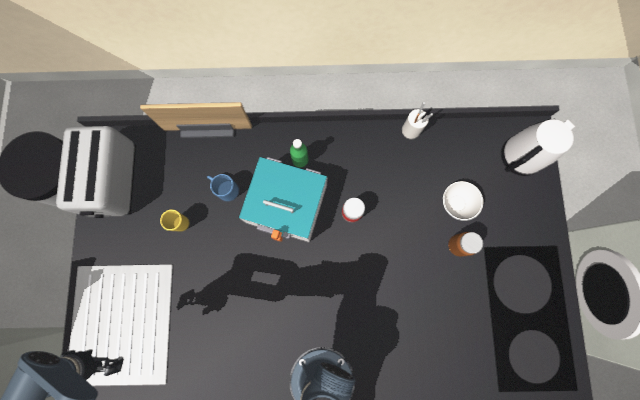

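The top view shows the box's teal lid at about (284,198), the bar at (281,204) and the orange catch at (277,235). In the scene view the lid is at (330,185) and the catch at (304,167). Next I'll enlarge both.

Run:
```python
import cv2,numpy as np
a=cv2.imread('pics/top.png')[150:250,230:330]; b=cv2.imread('pics/scene.png')[150:250,280:380]
o=[cv2.resize(x,(400,400),interpolation=cv2.INTER_CUBIC) for x in(a,b)]
cv2.imwrite('pics/crop1.png',np.hstack(o))
```

```text
(no output)
```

View pics/crop1.png

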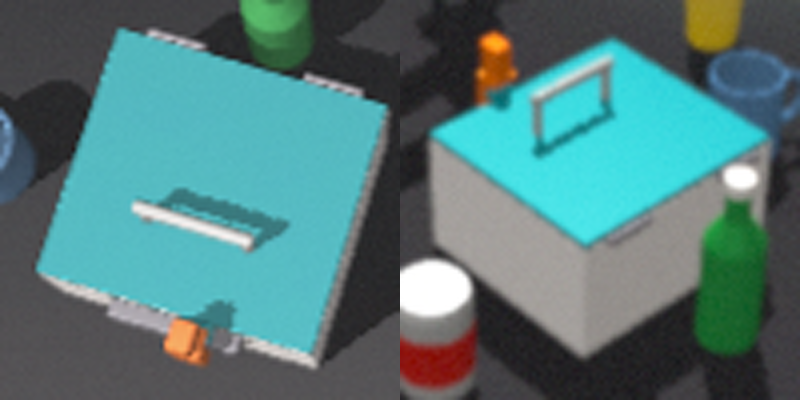

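The left crop (top view) shows the lid corners at (118,30), (388,107), (317,353) and (38,270), the bar ends at (135,207) and (254,243), and the grip top near (186,330). The right crop (scene view, x less 400) shows the corners at (212,38), (368,135), (185,243) and (32,135), the bar ends at (138,98) and (208,62), and the grip top near (94,39).

```bash
cat >> h.py <<'E'
def ray(g,u,v):
    P=np.array(g['pose']); d=np.array([(u-g['cx'])/g['fx'],-(v-g['cy'])/g['fy'],-1.]); d=P[:3,:3]@d
    return P[:3,3],d/np.linalg.norm(d)
def tri(rs):
    A=np.zeros((3,3));b=np.zeros(3)
    for o,d in rs: M=np.eye(3)-np.outer(d,d);A+=M;b+=M@o
    p=np.linalg.solve(A,b); return p,max(np.linalg.norm((np.eye(3)-np.outer(d,d))@(p-o)) for o,d in rs)
def proj(g,p):
    P=np.array(g['pose']); c=P[:3,:3].T@(np.array(p)-P[:3,3]); return np.array([g['cx']+g['fx']*c[0]/-c[2], g['cy']+g['fy']*c[1]/c[2]])
E
python3 - <<'E'
from h import *
from scipy.optimize import least_squares
T=json.load(open('pics/top.json'));S=json.load(open('pics/scene.json'))
t=lambda u,v:(u/4+230-.375,v/4+150-.375); s=lambda u,v:(u/4+280-.375,v/4+150-.375)
D={'RL':((118,30),(368,135),(.11,.12,.1385)),'RR':((388,107),(185,243),(.11,-.12,.1385)),'FR':((317,353),(32,135),(-.11,-.12,.1385)),'FL':((38,270),(212,38),(-.11,.12,.1385)),
'barL':((135,207),(208,62),(-.04,.05,.1785)),'barR':((254,243),(138,98),(-.04,-.05,.1785)),'grip':((186,330),(94,39),None)}
for k,(a,b,m) in D.items():
    p,e=tri([ray(T,*t(*a)),ray(S,*s(*b))]); print(k,p.round(4),round(e,4))
def w(q,m): c,s_=np.cos(q[2]),np.sin(q[2]); return [q[0]+c*m[0]-s_*m[1],q[1]+s_*m[0]+c*m[1],m[2]]
def f(q,):
    r=[]
    for k,(a,b,m) in D.items():
        if m: r+=list(proj(T,w(q,m))-t(*a))+list(proj(S,w(q,m))-s(*b))
    return r
r=least_squares(f,[.55,.1,-.1]); print(r.x,np.round(r.fun,1))
p,_=tri([ray(T,*t(186,330)),ray(S,*s(94,39))]); c,s_=np.cos(r.x[2]),np.sin(r.x[2]); d=p[:2]-r.x[:2]; print('grip in box',c*d[0]+s_*d[1],-s_*d[0]+c*d[1],p[2])
E
```

```text
RL [0.7505 0.1971 0.1344] 0.0002
RR [ 0.6779 -0.0309  0.1363] 0.001
FR [0.4733 0.0331 0.134 ] 0.0022
FL [0.5451 0.2616 0.1362] 0.0004
barL [0.5881 0.1751 0.1744] 0.0006
barR [0.5596 0.0818 0.1784] 0.004
grip [0.4859 0.1319 0.1909] 0.0007
[ 0.61174105  0.11464522 -0.30666952] [ 0.2 -1.   0.5 -0.5  0.4 -1.1  0.1  0.2 -0.6  0.2 -1.1 -1.1 -0.4  0.4
 -0.4 -0.7  0.2 -0.3  0.2 -0.8  0.1 -0.7 -1.7  0.5]
grip in box -0.12517689012469 -0.02150577782154042 0.19094716726000305
```

```bash
cat >> h.py <<'E'
BX,BY,YAW=0.6117,0.1146,-0.3067
from scipy.spatial.transform import Rotation as Rn
def b2w(x,y,z): c,s=np.cos(YAW),np.sin(YAW); return np.array([BX+c*x-s*y,BY+s*x+c*y,z])
def plan(p,yawy):
    o=get_obs(); R=Rn.from_quat(o['orientation']).as_matrix()
    d=R.T@(np.array(p)-o['ee_pos'])*1000; yw=np.arctan2(R[1,1],R[0,1])
    t=-np.degrees((yawy-yw+np.pi)%(2*np.pi)-np.pi)
    print('t',o['time_s'],'shift',d.round(1),'turn',round(t,2))
E
python3 -c "
from h import *
plan(b2w(-.129,-.0215,.25),YAW+np.pi/2)"
```

```text
t 0.1 shift [-440.8 -387.6    0. ] turn 4.75
```

Emit:
move_arm(
  motion=[
    [-30, -26, 0, 1],
    [-60, -53, 0, 2],
    [-90, -79, 0, 3],
    [-120, -105, 0, 4],
    [-150, -132, 0, 4.75],
  ],
)

```text
time_s: 0.52
ee_pos: [0.2561, 0.4458, 0.25]
orientation: [0.153, 0.988, -0.0, -0.0]
contact_force: [0.8, 0.0, -0.1]
width: 0.0853
grip_force: 0.0
```

```bash
python3 -c "
from h import *
plan(b2w(-.129,-.0215,.25),YAW+np.pi/2)"
```

```text
t 0.5167 shift [-3.100e+02 -2.299e+02  1.000e-01] turn 0.01
```

Emit:
move_arm(
  motion=[
    [-32, -24, 0, 0],
    [-64, -48, 0, 0],
    [-96, -72, 0, 0],
    [-128, -96, 0, 0],
    [-160, -119, 0, 0],
  ],
)

```text
time_s: 0.93
ee_pos: [0.3726, 0.2837, 0.2501]
orientation: [0.153, 0.988, -0.0, -0.0]
contact_force: [1.6, 1.2, -0.2]
width: 0.0851
grip_force: 0.0
```

Emit:
move_arm(
  motion=[
    [-31, -23, 0, 0],
    [-62, -46, 0, 0],
    [-93, -68, 0, 0],
    [-123, -90, 0, 0],
    [-145, -106, 0, 0],
  ],
)

```text
time_s: 1.35
ee_pos: [0.4801, 0.1382, 0.2502]
orientation: [0.154, 0.988, -0.0, 0.0]
contact_force: [0.3, 0.5, 0.4]
width: 0.0853
grip_force: 0.0
```

```bash
python3 -c "
from h import *
o=get_obs();g=snap('wrist','w1');print(o['ee_pos'],o['orientation'],{k:v for k,v in g.items() if k!='pixels'})
plan(b2w(-.129,-.0215,.25),YAW+np.pi/2)"
```

```text
[0.48013116 0.13817382 0.25016529] [ 1.53675937e-01  9.88121209e-01 -2.26106768e-04  3.61753135e-04] {'fx': 337.9332977823262, 'fy': 337.9332977823262, 'cx': 321.6967800886169, 'cy': 195.92876998070494, 'tool_from_camera': array([[ 1.28077283e-04,  9.58791346e-01,  2.84111137e-01,
         7.20869845e-02],
       [ 9.99999987e-01, -9.52859529e-05, -1.29237925e-04,
         1.24792381e-04],
       [-9.68404039e-05,  2.84111150e-01, -9.58791346e-01,
        -1.23948860e-01],
       [ 0.00000000e+00,  0.00000000e+00,  0.00000000e+00,
         1.00000000e+00]])}
t 1.4 shift [ 0.7 -2.6  0.4] turn -0.22
```

View pics/w1.png

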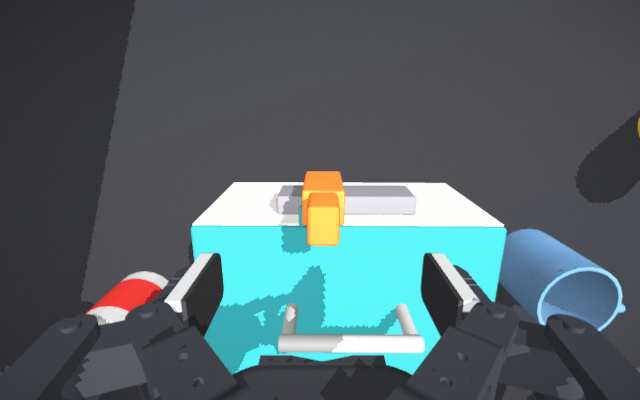

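The wrist view shows the grip between the open fingers at about (324,220), with its end edge at (308..340,245). The bar runs from (278,343) to (424,343), and the lid's front edge is at row 226 from (193) to (504). I'll compare this with the model's projection.

```bash
cat >> h.py <<'E'
def wpose(g,pos,q):
    T=np.eye(4);T[:3,:3]=Rn.from_quat(q).as_matrix();T[:3,3]=pos
    g=dict(g);g['pose']=T@np.array(g['tool_from_camera']);return g
E
python3 - <<'E'
from h import *
g=wpose(json.load(open('pics/w1.json')),[.48013,.13817,.25017],[ 1.53675937e-01,9.88121209e-01,-2.26e-4,3.6e-4])
for y in(-.0325,-.0125):
  for x,z in((-.142,.185),(-.116,.185),(-.142,.150)): print('grip',x,y,z,proj(g,b2w(x,y-.0,z)).round(1))
for y in(-.12,.12): print('lid',proj(g,b2w(-.11,y,.1385)).round(1))
for y in(-.05,.05): print('bar',proj(g,b2w(-.04,y,.1785)).round(1))
T=json.load(open('pics/top.json'))
# two-view: bar ends, lid front corners
t=lambda u,v:(u/4+230-.375,v/4+150-.375)
for n,a,b in(('barL',(135,207),(424,343)),('barR',(254,243),(278,343)),('FL',(38,270),(504,226)),('FR',(317,353),(193,226)),('grip',(186,330),(324,227))):
  print(n,tri([ray(T,*t(*a)),ray(g,*b)]))
E
```

```text
grip -0.142 -0.0325 0.185 [295.6 206.6]
grip -0.116 -0.0325 0.185 [296.6 247. ]
grip -0.142 -0.0325 0.15 [299.3 190.6]
grip -0.142 -0.0125 0.185 [329.5 206.6]
grip -0.116 -0.0125 0.185 [329.3 247. ]
grip -0.142 -0.0125 0.15 [328.4 190.6]
lid [184.3 227.8]
lid [505.1 227.3]
bar [274.5 343.3]
bar [418.7 343.2]
barL (array([0.58766166, 0.17617645, 0.18029199]), np.float64(0.001519802262738352))
barR (array([0.55730433, 0.08053331, 0.17911978]), np.float64(0.0015769344394553839))
FL (array([0.54467986, 0.26268249, 0.13386412]), np.float64(0.0009434448147730813))
FR (array([0.47375795, 0.0323458 , 0.123629  ]), np.float64(0.001285083610915604))
grip (array([0.48963527, 0.13583083, 0.16803493]), np.float64(0.0010677119062502394))
```

The model agrees to within about 3 mm. The grip sits near box y = -15 mm, with the heights confirmed, so I'll descend and pinch it.

Emit:
move_arm(
  motion=[
    [1, 4, 25, 0],
    [1, 4, 50, 0],
    [1, 4, 68, 0],
    [1, 4, 74, 0],
    [1, 4, 74, 0],
  ],
)

```text
time_s: 1.82
ee_pos: [0.4774, 0.1449, 0.1747]
orientation: [0.153, 0.988, -0.0, -0.002]
contact_force: [-0.5, -0.2, -0.6]
width: 0.0854
grip_force: 0.0
```

Emit:
move_arm(
  motion=[
    [0, 0, 0, 0],
    [0, 0, 0, 0],
    [0, 0, 0, 0],
    [0, 0, 0, 0],
    [0, 0, 0, 0],
  ],
  jaw=10,
)

```text
time_s: 2.23
ee_pos: [0.4791, 0.1449, 0.1771]
orientation: [0.153, 0.988, -0.0, 0.001]
contact_force: [-0.9, -0.9, 1.1]
width: 0.0253
grip_force: 0.9
```

Emit:
move_arm(
  motion=[
    [0, 0, 0, 0],
    [0, 0, 0, 0],
    [0, 0, 0, 0],
  ],
)

```text
time_s: 2.48
ee_pos: [0.4789, 0.1448, 0.1772]
orientation: [0.153, 0.988, -0.0, 0.001]
contact_force: [-1.1, -1.4, 5.8]
width: 0.0191
grip_force: 59.4
```

Emit:
move_arm(
  motion=[
    [0, 10, 0, 0],
    [0, 20, 0, 0],
    [0, 30, 0, 0],
    [0, 37, 0, 0],
    [0, 39, 0, 0],
  ],
)

```text
time_s: 2.9
ee_pos: [0.4903, 0.1805, 0.1771]
orientation: [0.152, 0.988, -0.003, -0.0]
contact_force: [-3.4, -14.3, 8.3]
width: 0.0192
grip_force: 60.1
```

Emit:
move_arm(
  motion=[
    [0, 2, 0, 0],
    [0, 4, 0, 0],
    [0, 5, 0, 0],
  ],
)

```text
time_s: 3.15
ee_pos: [0.4904, 0.1812, 0.177]
orientation: [0.151, 0.988, -0.006, -0.001]
contact_force: [-4.2, -24.7, 10.2]
width: 0.0191
grip_force: 60.5
```

The catch moved 38 mm and then stopped hard at 25 N against 1.5 N of friction, so it is at its end. Now I'll open the fingers and lift.

Emit:
move_arm(
  motion=[
    [0, -3, 0, 0],
    [0, -6, 0, 0],
    [0, -6, 0, 0],
    [0, -6, 0, 0],
    [0, -6, 0, 0],
  ],
  jaw=80,
)

```text
time_s: 3.57
ee_pos: [0.4903, 0.1816, 0.1763]
orientation: [0.153, 0.988, 0.0, 0.0]
contact_force: [-0.3, 0.2, -0.6]
width: 0.0778
grip_force: 0.0
```

Emit:
move_arm(
  motion=[
    [0, 0, -15, 0],
    [0, 0, -45, 0],
    [0, 0, -80, 0],
    [0, 0, -90, 0],
    [0, 0, -90, 0],
  ],
)

```text
time_s: 3.98
ee_pos: [0.4923, 0.182, 0.2695]
orientation: [0.152, 0.988, 0.001, 0.004]
contact_force: [-0.7, 0.4, -0.8]
width: 0.0801
grip_force: 0.0
```

```bash
python3 -c "
from h import *
o=get_obs();g=snap('wrist','w2');print(o['ee_pos'],o['orientation'])
plan(b2w(-.04,.002,.265),YAW)"
```

```text
[0.49227522 0.1820102  0.26946451] [0.15233443 0.98832115 0.00124508 0.00373802]
t 4.0333 shift [-95.5 -25.5   2.6] turn 90.04
```

View pics/w2.png

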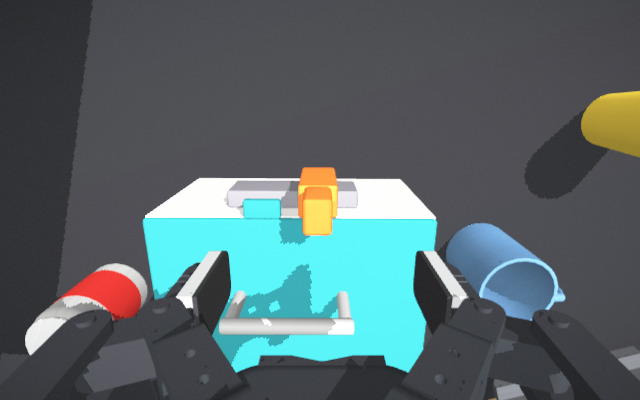

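The wrist view shows the lug at (244..280,208), clear of the tongue whose left edge is at about 300. The bar runs from (220,325) to (354,325). Next I'll move over the bar and turn.

Emit:
move_arm(
  motion=[
    [-20, -5, 0, 7],
    [-45, -12, 0, 14],
    [-70, -19, 0, 21],
    [-88, -24, 2, 28],
    [-95, -25, 2, 35],
  ],
)

```text
time_s: 4.45
ee_pos: [0.5744, 0.127, 0.2614]
orientation: [0.446, 0.895, -0.001, -0.001]
contact_force: [-1.0, 0.5, 1.2]
width: 0.0799
grip_force: 0.0
```

Emit:
move_arm(
  motion=[
    [0, 0, 0, 7],
    [0, 0, 0, 14],
    [0, 0, 0, 21],
    [0, 0, 0, 28],
    [0, 0, 0, 35],
  ],
)

```text
time_s: 4.87
ee_pos: [0.5718, 0.1287, 0.2614]
orientation: [0.694, 0.72, -0.002, -0.002]
contact_force: [-0.1, 0.8, -0.8]
width: 0.08
grip_force: 0.0
```

Emit:
move_arm(
  motion=[
    [0, 0, 0, 7],
    [0, 0, 0, 14],
    [0, 0, 0, 20],
    [0, 0, 0, 20],
    [0, 0, 0, 20],
  ],
)

```text
time_s: 5.28
ee_pos: [0.5722, 0.1287, 0.2623]
orientation: [0.806, 0.592, -0.002, -0.001]
contact_force: [0.0, -0.6, -0.6]
width: 0.0798
grip_force: 0.0
```

```bash
python3 -c "
from h import *
o=get_obs();g=snap('wrist','w3');print(o['ee_pos'],o['orientation'])
plan(b2w(-.04,.002,.1785),YAW)
g=wpose(g,o['ee_pos'],o['orientation'])
for y in(-.048,.052): print(proj(g,b2w(-.04,y,.1785)).round())"
```

```text
[0.57218529 0.12873577 0.26226973] [ 0.80597566  0.59194552 -0.00157918 -0.00111552]
t 5.3333 shift [ 0.5  2.  84.2] turn 0.16
[324. 279.]
[325. 133.]
```

View pics/w3.png

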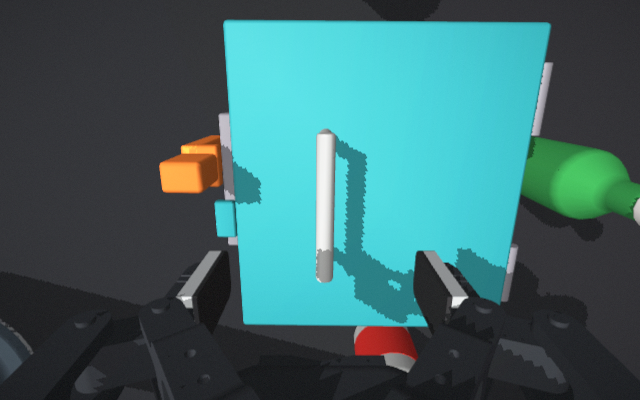

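The bar sits at column 325, rows 131 to 281, as predicted. I'll descend and pinch.

Emit:
move_arm(
  motion=[
    [0, 2, 30, 0],
    [0, 2, 60, 0],
    [0, 2, 78, 0],
    [0, 2, 84, 0],
    [0, 2, 84, 0],
  ],
)

```text
time_s: 5.75
ee_pos: [0.5737, 0.128, 0.1781]
orientation: [0.806, 0.591, -0.002, -0.001]
contact_force: [-0.3, 0.3, 0.3]
width: 0.08
grip_force: 0.0
```

Emit:
move_arm(
  motion=[
    [0, 0, 0, 0],
    [0, 0, 0, 0],
    [0, 0, 0, 0],
    [0, 0, 0, 0],
    [0, 0, 0, 0],
  ],
  jaw=4,
)

```text
time_s: 6.17
ee_pos: [0.5756, 0.1281, 0.1813]
orientation: [0.807, 0.591, 0.001, 0.001]
contact_force: [0.0, 0.4, 0.0]
width: 0.019
grip_force: 0.0
```

Emit:
move_arm(
  motion=[
    [0, 0, 0, 0],
    [0, 0, 0, 0],
    [0, 0, 0, 0],
    [0, 0, 0, 0],
    [0, 0, 0, 0],
  ],
)

```text
time_s: 6.58
ee_pos: [0.5738, 0.1286, 0.1807]
orientation: [0.807, 0.591, -0.001, -0.001]
contact_force: [-5.3, 3.2, 5.7]
width: 0.0098
grip_force: 58.7
```

Run:
```python
from h import *
o=get_obs(); R=Rn.from_quat(o['orientation']).as_matrix(); p=o['ee_pos']; print(p,o['width'],o['grip_force'],o['contact_force'])
r=np.hypot(.15,.048);a=np.arctan2(.048,.15)
h=lambda t:b2w(.11-r*np.cos(a+t),.002,.1305+r*np.sin(a+t))
for t in np.radians(np.arange(3,46,3)): print(round(np.degrees(t)),(R.T@(h(t)-h(0))*1000).round(1))
```

```text
[0.57379861 0.12856491 0.18071632] 0.00984967855919186 58.67672502994537 [-5.30476419  3.2459371   5.68961118]
3 [ 0.   2.7 -7.8]
6 [  0.    5.8 -15.4]
9 [  0.    9.3 -22.9]
12 [  0.   13.2 -30.2]
15 [  0.   17.4 -37.2]
18 [  0.   22.1 -44.1]
21 [  0.   27.  -50.6]
24 [  0.   32.3 -56.9]
27 [  0.  38. -63.]
30 [  0.   43.9 -68.7]
33 [  0.   50.1 -74.1]
36 [  0.   56.6 -79.2]
39 [  0.   63.4 -83.9]
42 [  0.   70.4 -88.2]
45 [  0.   77.6 -92.2]
```

Pinched. I'll lift along the arc.

Emit:
move_arm(
  motion=[
    [0, 3, -8, 0],
    [0, 6, -15, 0],
    [0, 9, -23, 0],
    [0, 13, -30, 0],
    [0, 17, -37, 0],
  ],
)

```text
time_s: 7.0
ee_pos: [0.5887, 0.1237, 0.2165]
orientation: [0.807, 0.591, -0.003, -0.003]
contact_force: [-4.7, 3.3, -3.4]
width: 0.0096
grip_force: 58.7
```

Emit:
move_arm(
  motion=[
    [0, 5, -7, 0],
    [0, 10, -13, 0],
    [0, 15, -20, 0],
    [0, 21, -26, 0],
    [0, 27, -32, 0],
  ],
)

```text
time_s: 7.42
ee_pos: [0.6122, 0.1162, 0.249]
orientation: [0.807, 0.591, -0.005, -0.005]
contact_force: [-11.2, 4.6, 3.7]
width: 0.0096
grip_force: 58.5
```

Emit:
move_arm(
  motion=[
    [0, 6, -5, 0],
    [0, 13, -10, 0],
    [0, 20, -15, 0],
    [0, 27, -19, 0],
    [0, 34, -23, 0],
  ],
)

```text
time_s: 7.83
ee_pos: [0.6438, 0.106, 0.275]
orientation: [0.807, 0.591, -0.005, -0.005]
contact_force: [-17.1, 3.8, 18.4]
width: 0.01
grip_force: 58.7
```

Emit:
move_arm(
  motion=[
    [0, 0, 0, 0],
    [0, 0, 0, 0],
    [0, 0, 0, 0],
    [0, 0, 0, 0],
    [0, 0, 0, 0],
  ],
)

```text
time_s: 8.25
ee_pos: [0.6455, 0.1055, 0.2761]
orientation: [0.807, 0.591, -0.003, -0.003]
contact_force: [-14.9, 2.0, 16.1]
width: 0.0099
grip_force: 59.0
```

Run:
```python
from h import *
o=get_obs(); d=o['ee_pos']-b2w(.11,.002,.1305); x=d[0]*np.cos(YAW)+d[1]*np.sin(YAW)
print(o['ee_pos'],o['width'],o['grip_force'],o['contact_force'],x,d[2],np.degrees(np.arctan2(d[2],-x))-17.74)
a=snap('top','t2')['pixels'];b=snap('scene','s2')['pixels'];snap('wrist','w4')
a=cv2.imread('pics/t2.png')[130:260,220:350];b=cv2.imread('pics/s2.png')[110:240,270:400]
cv2.imwrite('pics/crop2.png',np.hstack([cv2.resize(i,(400,400),interpolation=cv2.INTER_CUBIC) for i in(a,b)]))
```

```text
[0.64552932 0.10548182 0.27613258] 0.009932176992114234 59.01164174079895 [-14.85884038   1.96284708  16.05387711] -0.07499640857782772 0.1456325843476397 45.012892193689055
```

View pics/crop2.png

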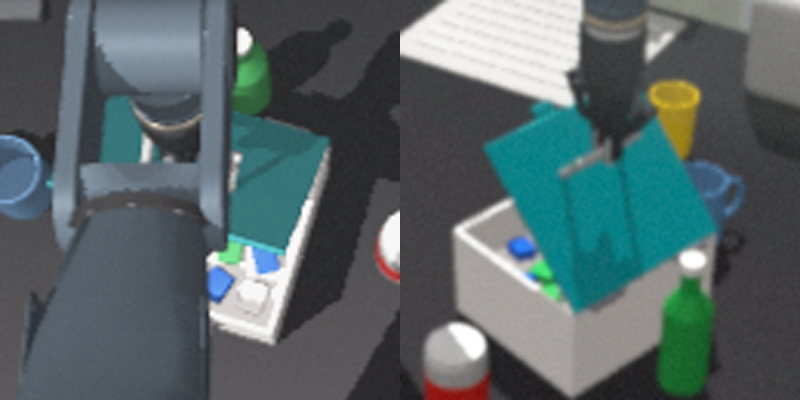

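View pics/w4.png

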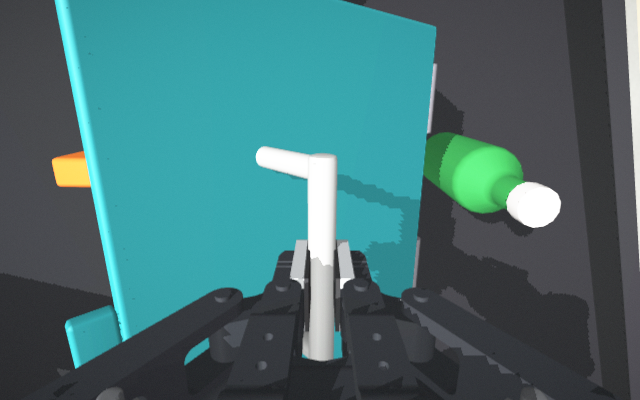

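The lid is up, with the bar between the pads and the bystanders in place. In the crop, the lid's front right corner is at about (486,148). I'll check the angle from that.

Run:
```python
from h import *
S=json.load(open('pics/s2.json'))
print('seen',270+86/3.077-.3,110+148/3.077-.3)
for d in(37,41,45,49,53):
    t=np.radians(d); print(d,proj(S,b2w(.11-.22*np.cos(t)+.008*np.sin(t),-.118,.1305+.22*np.sin(t)+.008*np.cos(t))).round(1))
o=get_obs();print(o['ee_pos'],o['contact_force'],o['joint_velocities'].round(3))
```

```text
seen 297.6493012674683 157.79879753006173
37 [294.1 159. ]
41 [295.9 157.4]
45 [297.8 156.2]
49 [299.9 155.1]
53 [302.1 154.4]
[0.64551952 0.10549178 0.2761303 ] [-15.07849368   2.45453805  16.41032032] [0.001 0.001 0.    0.001 0.001 0.   ]
```

```bash
python3 -c "
from plant import bot
print(bot.job_done())"
```

```text
the job is handed in; nothing more can be done
None
```

The job is handed in: the catch is at its open end (about 45 mm), and the gripper is holding the lid still at about 45° (both measured from the camera and arm readings). The other objects looked undisturbed in the last pictures, and the hand-in returned no verdict.

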